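# Tare the cradle and weigh a mortar slab

## Task

Weigh the mortar slab net of its cradle. First stand the empty steel cradle on the middle of the scale pan and let go, then turn the black knob of the tare dial until the zero line of the dial lies under the red pointer; next tip the slab up on edge against the end rail of its drying rack, and only then lift it and stand it on edge between the hoops of the cradle, so that the dial shows the weight of the slab alone. Set both down gently, without driving the pan onto its stop, and leave the thermometer box, the sample tin and the wash bottle where they are.

Things in the scene. Friction and masses are not known exactly. Their poses are not given: they have to be found in the camera images.
- tare_dial (a joint): White tare dial of the scale (disc 120 mm across) with the black knob at its centre, one piece; turns with light friction (0.05 N m) and stays where left. rad, growing clockwise as seen facing the dial, range -0.6 to 3.2; at 0 its bold blue zero line points straight up the slope (towards the pan). Starts between -0.25 and 0.3.
- pointer (a joint): The red pointer over the dial. rad, clockwise facing the dial; 0 (straight up the slope) with an empty pan, plus 2.8 rad per kg on the pan. Settles in under 1 s; does not turn with the dial. The scale reads zero when this equals the tare_dial value; (pointer - tare_dial) / 2.8 is the reading in kg. A small graduation is 50 g (0.14 rad).
- pan (a joint): How far the pan has sunk, m: 0 when empty, 4.9 mm for every kg, hard stop at 16 mm (spring 2 N/mm).
- knob_grip (a point): Point on the axis of the tare knob at the height to grip: 24 mm above the white dial face. Knob round, fluted, 40 mm across, 27 mm tall, 11 mm of it above this point. z = knob axis, out of the dial face: the face slopes, so the axis leans 35 degrees from vertical towards the robot's side. x = from the knob to the zero line; the frame turns with the dial.
- dial_zero (a point): The outer part of the blue zero line on the dial, 50 mm from the knob axis, at pointer height (4 mm above the back of the disc). Turns with the dial.
- dial_550 (a point): The 550 g graduation of the dial (11 small divisions clockwise from zero), 50 mm from the knob axis, at pointer height. Turns with the dial.
- pointer_tip (a point): The red pointer near its tip, 50 mm from the knob axis.
- pan_center (a point): Centre of the top of the steel scale pan (165 mm in x, 180 mm in y, 5 mm thick, flat, 130 mm above the bench when empty). x = from the dial towards the back of the scale.
- scale: The blue bench scale, fixed, 290 mm long (x, front to back) by 184 mm wide. Dial on its sloping front half (face 20 mm high at the front edge, 105 mm at the back of the slope), pan over its back half, 62 mm behind the origin. Origin: centre of the underside.
- cradle: Steel slab cradle, loose, 0.28 to 0.42 kg: plate 100 mm (x) by 140 mm (y), 4 mm thick, long edges turned up to 10 mm, with two upright flat-bar hoops 8 mm thick, 100 mm long (y), at x = +-17 mm: a 26 mm slot between them, 42 mm over their outsides. Their top bars lie 43 to 55 mm above the underside, their legs at y = +-45 mm. Origin: centre of the underside.
- cradle_grip (a point): Point midway between the top bars of the cradle's two hoops, 49 mm above its underside: grip both hoops here from outside (42 mm across), closing along the cradle's x. Axes as the cradle.
- cradle_slot (a point): Centre of the slot floor (upper side of the plate), 4 mm above the underside of the cradle. The slab stands here on a 120 mm edge, its faces along the cradle's y.
- slab_center (a point): Centre of the grey mortar slab, loose, 0.55 kg, 110 mm (x) by 120 mm (y) by 18 mm (z). It lies flat (z up) across the two runners of the drying rack, its far 120 mm edge 6 to 24 mm short of the end rail, turned at most 0.06 rad against the rack.
- rail_foot (a point): On the drying rack: middle of the slab's side of the wooden end rail, at the height of the runners' tops (35 mm above the bench). x points into the rail, away from the robot; z up. The rail is 20 mm thick, 130 mm wide and rises 40 mm above this point.
- rack: The wooden drying rack, fixed: two runners 35 mm high, 22 mm wide, along x from -85 to +65 mm at y = +-48 mm, ending at the rail (rail face at x = +65 mm). The 74 mm gap between the runners is open at the near (-x) end, so fingers can pass below the slab's near edge; only a tie 8 mm high crosses it, at x = -11 to +11 mm. Origin: on the bench.
- meter: White thermometer box, 62 x 105 x 20 mm, on the bench at the right; leave it alone. Origin under its centre.
- sample_tin: Steel sample tin, 90 mm across, 50 mm high, on the bench behind; leave it alone. Origin under its centre.
- wash_bottle: White bottle with red cap, 66 mm across, 170 mm high, at the left; leave it alone. Origin under its centre.
Not all that is in view belongs to the job. Of the things shaped like the part that bears slab_center, the concrete one is meant.

How it is judged:
By the outcome, as a careful person would: the job done as asked, in the order asked, and still so for the second after the job is handed in, with the robot touching nothing.
It also fails if it takes over 72 s, if anything falls off the work surface, if the arm or the gripper's body presses on something with over 40 N, if the wrist force passes 120 N, or if a joint passes its speed limit or range.

## Robot

A 6-joint arm with a two-finger parallel gripper is mounted at the origin on the work surface. World frame = base frame: x ahead of the robot, y to its left, z up, the work surface at z = 0. Lengths are in mm, angles in rad, forces in N, time in s.
With the tool pointing down it reaches from about 300 to 875 mm from the base axis. Payload 6.4 kg.
Tool frame: the origin (TCP) lies at the very end of the fingers, on their centre line; the grasp point (between the pads) lies grip_depth behind it (grip_depth is the distance from the TCP to the grasp point, in mm); z points along the fingers, y is the line along which they close (so a half turn about z gives the same grasp; the last joint's range is limited). The gripper opens to 88 mm and grips with 3 to 60 N. Pads are 18 mm wide; open, the fingers measure 123 mm over their backs; the gripper's body (75 mm by 187 mm) begins 45 mm behind the grasp point.
Start: joints at [-1.367, 0.181, 1.607, -0, 1.354, -0.206], TCP at [229.112, -527.398, 238.714] pointing down, gripper open.
Joint ranges: [-2.99, 2.99], [-0.89, 2.07], [0.3, 2.58], [-1.14, 4.28], [0, 2.63], [-3.12, 3.12]. Speed limits (rad/s): [2.57, 2.57, 3.01, 3.14, 3.14, 3.14].

## Interface

Orientations are given as a unit quaternion [x, y, z, w].
In Python, from bench import observe, camera, get_calibration, finish_job, grip_depth gives the robot as it stands.
- The arm moves only by the tool move_arm, never from a script. Its argument "rows" is a list that holds one entry, the list of rows, each a list of 5 numbers: the shift along the tool's x, y, z each as a share of 0.5 m, from -1 to 1, then the turn about the tool's z as a share of 90 degrees, from -1 to 1, then the gripper's target within -1 to 1 (fully open at 1, half-way at 0, shut at -1). A call has 1 to 20 rows; each row is the pose to reach, as a shift and turn from the pose commanded when the call began, along the tool's axes at that moment; what a row does not reach only later rows make up. A row lasts 1/12 s, in which the tool goes at most 41.7 mm and 7.16 degrees, less where a joint would pass 70% of its speed; a pose out of reach is approached as far as the arm can. A call with a number of a shift or a turn outside -1 to 1 is refused whole. A call with a gripper value outside its range is refused whole. The fingers move at their own pace and stop on an object; "squeeze" is the grip in N (left out, the last holds). Time passes only in rows, so rows that repeat a pose let the fingers close. It gives the time, the measured TCP pose, the force, the opening and the grip force at its end, in the units of the state.
- observe(): the state, without advancing time (a new reading comes with each control period).
- camera(name): name is "scene" or "side" or "wrist"; returns the picture (400x640x3 uint8, red, green, blue); there is no depth.
- get_calibration(name): a dict with "fx", "fy", "cx", "cy" (pixels), "R" (3x3) and "t" (3): a world point X has camera coordinates R X + t. Camera axes: x right, y down, z forward; pixel columns grow to the right and rows downward; lengths in mm; the calibration is good to about 2 mm. The wrist camera is an equidistant fisheye: a pixel r from the principal point sees the ray r / f radians off the axis. A picture is of the moment at which its call begins: read the wrist's pose just before it. get_calibration takes no time and is no camera call; for the wrist camera it gives the pose at the moment of the call.
- finish_job(): hands the job in; it is judged then, once.
The state is a dict: "t": time; "joint_positions": joint angles; "qd": joint speeds; "tau": joint torques, N m; "position": TCP position; "tool_rot": TCP orientation; "ft_force": force on the tool from outside, world axes, zero at the start; "torque": the same for the moment, N m; "width": finger opening in mm; "finger_force": force on a finger pad.
Only numpy, scipy, OpenCV 4.12 (cv2) and the standard library are available. Lean on these libraries where they do the work, as an engineer would, in place of code of your own. Each camera call takes 0.05 s, during which the arm holds its last target. There are 200 camera calls.

## Working session

There is one attempt and no reset: what is moved stays moved. The work goes in short steps, Python scripts to look and compute and a tool call to move; the robot and the scene stay as the last step left them, time stands still between calls to the robot, and variables do not carry over. Pictures are saved under pics/ and viewed, at most 10 in all, crops included, and the job is handed in when it is done.

Besides the shell and the picture viewer there is one more tool, called after "Emit:" by a JSON object that holds its "name" and its "arguments". move_arm: Moves the arm, as the interface text tells. Shift numbers are shares of 0.5 m and turn numbers shares of 90 degrees, none past 1 either way. Its arguments: {"type":"object","properties":{"rows":{"type":"array"},"squeeze":{"type":"number"}},"required":["rows"]}

```bash
ls; mkdir -p pics; python3 - <<'E'
from bench import *
import cv2,numpy as np
print(grip_depth if not callable(grip_depth) else grip_depth()); print(observe())
for n in ["scene","side","wrist"]:
    im=camera(n); cv2.imwrite(f"pics/{n}0.png",im[:,:,::-1]); np.save(f"pics/{n}0.npy",im)
    print(n,{k:np.round(v,3).tolist() for k,v in get_calibration(n).items() if k!='name'})
a=cv2.imread("pics/scene0.png");b=cv2.imread("pics/side0.png")
E
```

```text
pics
18.700000000000003
{'t': 0.0, 'joint_positions': array([-1.36730802e+00,  1.81516436e-01,  1.60797033e+00,  1.14367513e-05,
        1.35380241e+00, -2.06278155e-01]), 'qd': array([-5.95724840e-05,  1.40822169e-04, -5.25265901e-04,  1.70174371e-04,
        2.70614541e-04, -9.25620069e-04]), 'tau': array([ 7.38679992e-04, -4.33867979e+01, -3.41852224e+01,  7.02225859e-02,
        3.83084826e-02, -1.42119015e-04]), 'position': array([ 229.00081374, -526.86493857,  237.84218444]), 'tool_rot': array([ 9.79084647e-01,  2.03451553e-01,  6.76647544e-06, -8.48248930e-04]), 'ft_force': array([-0.57942398,  0.12022528,  0.42803566]), 'torque': array([-0.00329936, -0.01409536,  0.02648481]), 'finger_force': 0.0, 'width': 88.09723456276878}
scene {'fx': 509.899, 'fy': 509.899, 'cx': 325.387, 'cy': 207.225, 'R': [[0.651, 0.759, 0.017], [0.562, -0.466, -0.684], [-0.511, 0.455, -0.73]], 't': [-354.794, -254.431, 1861.795]}
side {'fx': 416.86, 'fy': 416.86, 'cx': 313.669, 'cy': 205.085, 'R': [[-0.85, 0.526, 0.021], [0.288, 0.497, -0.818], [-0.441, -0.69, -0.574]], 't': [498.728, -81.813, 1471.479]}
wrist {'fx': 309.707, 'fy': 309.707, 'cx': 315.759, 'cy': 198.22, 'R': [[0.399, -0.917, 0.001], [-0.872, -0.379, 0.31], [-0.284, -0.124, -0.951]], 't': [-575.013, -42.19, 389.223]}
```

View pics/scene0.png

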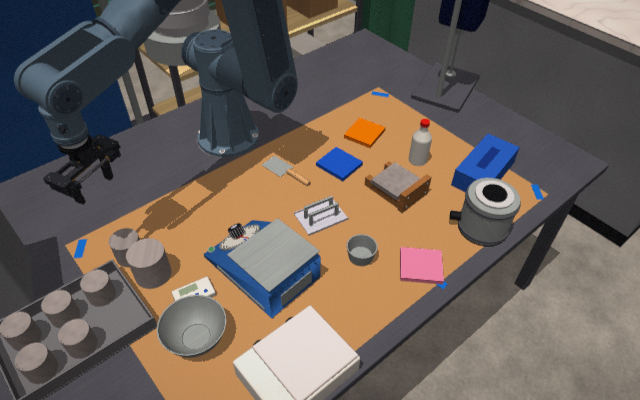

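View pics/side0.png

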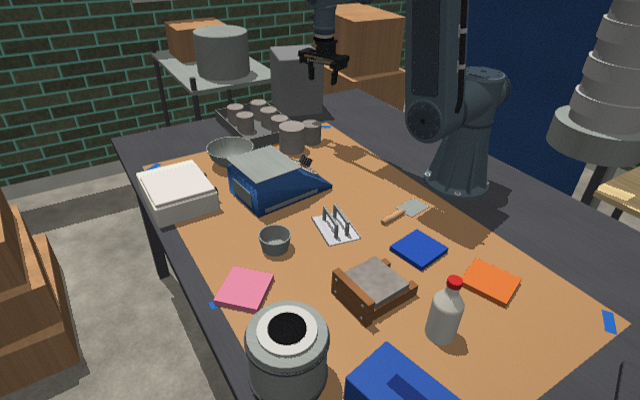

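Scene picture: the concrete slab is on the rack at (398,181), with three other slabs (blue at (339,163), orange at (365,132), pink at (421,265)). Only the grey one is concrete and lies on the rack runners. The cradle is at (321,215), the scale pan at (270,252) and the dial at (238,235). I'll confirm these in an enlarged crop.

```bash
cat > h.py <<'E'
import numpy as np,cv2
from bench import *
from scipy.spatial.transform import Rotation as Ro
def ray(c,uv,fish=False):
    R,t=np.array(c['R']),np.array(c['t']); x=(uv[0]-c['cx'])/c['fx'];y=(uv[1]-c['cy'])/c['fy']
    if fish:
        r=np.hypot(x,y); d=np.array([x/r*np.sin(r),y/r*np.sin(r),np.cos(r)]) if r>0 else np.array([0,0,1.])
    else: d=np.array([x,y,1.]); 
    return -R.T@t, R.T@(d/np.linalg.norm(d))
def onz(c,uv,z,fish=False):
    o,d=ray(c,uv,fish); return o+d*(z-o[2])/d[2]
def proj(c,X,fish=False):
    p=np.array(c['R'])@np.asarray(X,float)+np.array(c['t'])
    if fish:
        r=np.hypot(p[0],p[1]); th=np.arctan2(r,p[2]); q=p[:2]/r*th
    else: q=p[:2]/p[2]
    return np.array([c['cx']+c['fx']*q[0],c['cy']+c['fy']*q[1]])
E
python3 - <<'E'
from h import *
a=cv2.imread("pics/scene0.png")
A=cv2.resize(a[190:315,195:355],(800,625),interpolation=cv2.INTER_CUBIC)[:, :]
A=cv2.resize(a[192:312,195:355],(640,480),interpolation=cv2.INTER_CUBIC)
B=cv2.resize(a[155:215,355:440],(0,0),fx=4,fy=4,interpolation=cv2.INTER_CUBIC)
cv2.imwrite("pics/cropA.png",A)
c=get_calibration("scene")
for n,uv,z in [("slab",(398,181),53),("cradle",(321,216),0),("pan",(270,252),130),("dial",(238,235),70),("bottle",(420,160),0),("tin",(362,255),0),("meter",(193,291),20),("rackrail?",(415,190),70)]: print(n,onz(c,uv,z).round())
E
```

```text
slab [590. 269.  53.]
cradle [511.  11.   0.]
pan [ 612. -252.  130.]
dial [ 463. -260.   70.]
bottle [531. 451.   0.]
tin [707.   3.   0.]
meter [ 512. -446.   20.]
rackrail? [663. 266.  70.]
```

View pics/cropA.png

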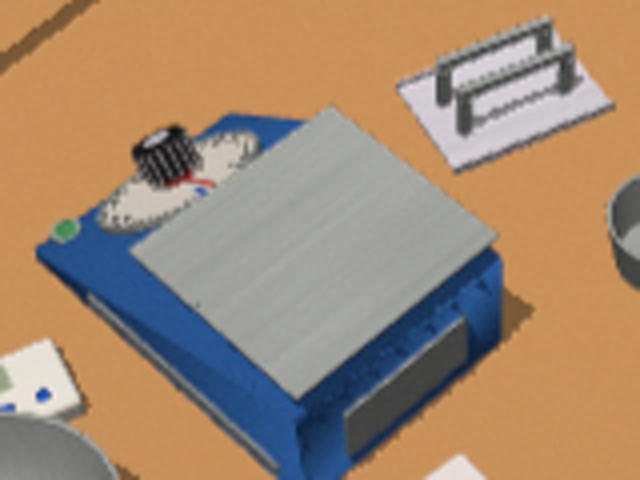

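The crop confirms it: the cradle is right of the scale, with its bars running at about the pan's side direction. The zero line (blue, at 200,190 in the crop) is close to the red pointer. Next I'll set up a move planner and get wrist views.

```bash
cat >> h.py <<'E'
def plan(target, ydir=None, cmd=None):
    """shares to move TCP to target (mm); ydir = wanted closing-line angle (world deg, mod 180)"""
    s=observe(); R=Ro.from_quat(s['tool_rot']).as_matrix(); p=s['position'] if cmd is None else np.array(cmd,float)
    d=R.T@(np.array(target,float)-p)
    a=np.degrees(np.arctan2(R[1,1],R[0,1])); turn=0
    if ydir is not None:
        turn=-((ydir-a+90)%180-90)   # tool z down: + turn = clockwise from above
    n=max(np.linalg.norm(d)/41.7,abs(turn)/7.16)
    print("shares",(d/500).round(4),"turn",round(turn/90,4),"rows>=",round(n,1),"| pos",s['position'].round(1),"yang",round(a,1),"j6",s['joint_positions'][5].round(2),"w",s['width'].round(1),"t",round(s['t'],2))
E
python3 - <<'E'
from h import *
s=observe();c=get_calibration("wrist");R=Ro.from_quat(s['tool_rot']).as_matrix()
C=-np.array(c['R']).T@np.array(c['t']); print("cam off tool",(R.T@(C-s['position'])).round(1),"axes in tool",(R.T@np.array(c['R']).T).round(2).tolist())
plan([430,-80,300],90)
E
```

```text
cam off tool [ 8.060e+01 -1.000e-01 -1.455e+02] axes in tool [[0.0, -0.95, -0.31], [1.0, -0.0, 0.0], [-0.0, -0.31, 0.95]]Traceback (most recent call last):
  File "<stdin>", line 4, in <module>
  File "h.py", line 26, in plan
    print("shares",(d/500).round(4),"turn",round(turn/90,4),"rows>=",round(n,1),"| pos",s['position'].round(1),"yang",round(a,1),"j6",s['joint_positions'][5].round(2),"w",s['width'].round(1),"t",round(s['t'],2))
                                                                                                                                                                           ^^^^^^^^^^^^^^^^
AttributeError: 'float' object has no attribute 'round'
```

```bash
sed -i "s/s\['width'\].round(1)/round(s['width'],1)/" h.py; python3 - <<'E'
from h import *
plan([470,-80,320],90)
E
```

```text
shares [ 0.7983 -0.6282 -0.1629] turn 0.2609 rows>= 12.3 | pos [ 229. -527.  238.] yang -66.5 j6 -0.21 w 88.2 t 0.15
```

Emit:
{"name": "move_arm", "arguments": {"rows": [[[0.8,-0.63,-0.16,0.26,1],[0.8,-0.63,-0.16,0.26,1],[0.8,-0.63,-0.16,0.26,1],[0.8,-0.63,-0.16,0.26,1],[0.8,-0.63,-0.16,0.26,1],[0.8,-0.63,-0.16,0.26,1],[0.8,-0.63,-0.16,0.26,1],[0.8,-0.63,-0.16,0.26,1],[0.8,-0.63,-0.16,0.26,1],[0.8,-0.63,-0.16,0.26,1],[0.8,-0.63,-0.16,0.26,1],[0.8,-0.63,-0.16,0.26,1],[0.8,-0.63,-0.16,0.26,1],[0.8,-0.63,-0.16,0.26,1],[0.8,-0.63,-0.16,0.26,1],[0.8,-0.63,-0.16,0.26,1]]]}}

```text
t: 1.48
position: [470.0, -79.7, 318.2]
tool_rot: [1.0, 0.001, -0.001, 0.0]
ft_force: [-0.8, 0.7, 0.4]
width: 88.3
finger_force: 0.0
```

```bash
python3 - <<'E'
from h import *
s=observe();print(s['position'],s['qd'].round(3))
c=get_calibration("wrist"); im=camera("wrist"); cv2.imwrite("pics/w1.png",im[:,:,::-1]); np.save("pics/w1.npy",im)
import pickle; pickle.dump(c,open("pics/w1.pkl","wb"))
E
```

```text
[469.95061445 -79.67953719 318.18693152] [-0.023 -0.003  0.003  0.001 -0.001  0.004]
```

View pics/w1.png

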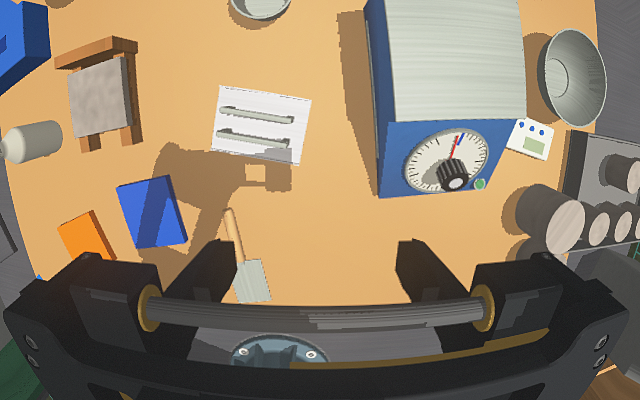

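The wrist view shows the cradle (255,125), pan (455,60), dial (445,160) with its zero line at (460,140) and the pointer near (453,148), the slab on the rack (100,95), and the distractors. I'll measure the cradle, the scale and the slab by colour masks.

```bash
cat > m.py <<'E'
from h import *
import pickle
def rectz(c,m,z,fish=True):
    cnts,_=cv2.findContours(m.astype(np.uint8),cv2.RETR_EXTERNAL,cv2.CHAIN_APPROX_NONE)
    k=max(cnts,key=cv2.contourArea)[:,0,:]
    k=cv2.convexHull(k)[:,0,:]
    W=np.array([onz(c,p,z,fish)[:2] for p in k],np.float32)
    return cv2.minAreaRect(W),k
def roi(m,x0,x1,y0,y1):
    o=np.zeros_like(m);o[y0:y1,x0:x1]=m[y0:y1,x0:x1];return o
E
python3 - <<'E'
from m import *
c=pickle.load(open("pics/w1.pkl","rb")); im=np.load("pics/w1.npy"); hsv=cv2.cvtColor(im,cv2.COLOR_RGB2HSV).astype(int)
H,S,V=[hsv[...,i] for i in range(3)]
for p in [(260,130),(255,112),(250,138),(455,60),(100,95),(75,55),(410,150),(300,130)]: print(p,hsv[p[1],p[0]],im[p[1],p[0]])
low=roi((S<60),205,320,78,172)
r,_=rectz(c,low,4); print("cradle plate(z4)",r)
r,_=rectz(c,low,10); print("cradle plate(z10)",r)
bars=roi((S<60)&(V<185),212,305,95,155)
n,l,st,ce=cv2.connectedComponentsWithStats(bars.astype(np.uint8))
for i in range(1,n):
    if st[i,4]>60:
        r,_=rectz(c,l==i,55); print("bar",st[i],r)
pan=roi((S<40)&(V>120),360,540,0,135); r,k=rectz(c,pan,130); print("pan",r, k[:, :].min(0),k.max(0))
ys=np.where(pan[:,460])[0]; print(ys.min(),ys.max())
slab=roi((S<60),60,140,45,145); r,_=rectz(c,slab,53); print("slab",r)
E
```

```text
(260, 130) [ 20   3 236] [236 235 233]
(255, 112) [ 33  18 157] [156 157 146]
(250, 138) [ 38  15 209] [206 209 197]
(455, 60) [ 38  14 218] [215 218 206]
(100, 95) [ 17  37 180] [180 169 154]
(75, 55) [ 14 156 200] [200 136  78]
(410, 150) [108 129 127] [ 63  88 127]
(300, 130) [ 15   4 236] [236 234 232]
cradle plate(z4) ((515.9087524414062, 4.814857482910156), (141.71949768066406, 102.06866455078125), 78.78511047363281)
cradle plate(z10) ((516.3634033203125, 3.71392822265625), (139.86932373046875, 100.73615264892578), 78.78511810302734)
bar [257 112  37  11  82] ((529.5640869140625, -26.585010528564453), (48.810142517089844, 8.23078727722168), 81.83169555664062)
bar [233 114  57  10 100] ((527.516845703125, -7.504947662353516), (76.620361328125, 2.774510622024536), 79.15522766113281)
bar [216 128  76  27 446] ((495.433837890625, 4.0145416259765625), (106.98545837402344, 29.399219512939453), 78.87566375732422)
pan ((597.056884765625, -256.2952880859375), (175.25265502929688, 200.69326782226562), 10.866861343383789) [384   0] [539 134]
0 134
slab ((580.2950439453125, 260.67724609375), (109.98137664794922, 129.6259765625), 4.714848041534424)
```

```bash
python3 - <<'E'
from m import *
c=pickle.load(open("pics/w1.pkl","rb")); im=np.load("pics/w1.npy"); hsv=cv2.cvtColor(im,cv2.COLOR_RGB2HSV).astype(int)
H,S,V=[hsv[...,i] for i in range(3)]
pan=((S<40)&(V>120))
def fit(P):
    W=np.array([onz(c,p,130,True)[:2] for p in P],np.float32)
    vx,vy,x,y=cv2.fitLine(W,cv2.DIST_HUBER,0,.01,.01).ravel(); return np.array([x,y]),np.array([vx,vy]),np.degrees(np.arctan2(vy,vx))
L=[];Rr=[];F=[]
for y in range(10,115,3):
    xs=np.where(pan[y,375:450])[0]; L.append((375+xs.min()-.5,y))
    x=450
    while pan[y,x]: x+=1
    Rr.append((x-.5,y))
for x in range(402,518,3):
    y=60
    while pan[y,x]: y+=1
    F.append((x,y-.5))
l,r,f=fit(L),fit(Rr),fit(F)
print("L",l,"R",r,"F",f); print(F[::8],Rr[::8],L[::8])
X=lambda a,b:(lambda t:a[0]+t[0]*a[1])(np.linalg.solve(np.c_[a[1],-b[1]],b[0]-a[0]))
fl,fr=X(f,l),X(f,r); print("corners",fl,fr,np.linalg.norm(fl-fr))
u=(fl-fr)/np.linalg.norm(fl-fr); xd=np.array([u[1],-u[0]]); pc=(fl+fr)/2+82.5*xd; yaw=np.arctan2(xd[1],xd[0]); o=pc-62*xd
print("pan_center",pc,"yaw",np.degrees(yaw),"origin",o)
# dial: white/low sat in the ROI, on sloping face
d=roi((S<60)&(V>140),400,490,128,196); n,lab,st,ce=cv2.connectedComponentsWithStats(d.astype(np.uint8)); i=1+st[1:,4].argmax()
k=cv2.findContours((lab==i).astype(np.uint8),cv2.RETR_EXTERNAL,cv2.CHAIN_APPROX_NONE)[0][0][:,0,:]; k=cv2.convexHull(k)[:,0,:]
def slope(p,h=0):
    O,D=ray(c,p,True); nrm=np.array([-np.sin(.6109)*xd[0],-np.sin(.6109)*xd[1],np.cos(.6109)]); P0=np.array([*(o-145*xd),20])+h*nrm
    q=O+D*(nrm@(P0-O))/(nrm@D); v=q[:2]-o
    s=np.array([xd[0]*np.cos(.6109),xd[1]*np.cos(.6109),np.sin(.6109)]); return q,(q-P0)@s,(q-P0)@np.array([-xd[1],xd[0],0])
P=np.array([slope(p,4)[1:] for p in k],np.float32); cc,rad=cv2.minEnclosingCircle(P); print("dial (along slope, left)",cc,rad, cv2.fitEllipse(P))
np.savez("scale.npz",pc=pc,o=o,xd=xd,cc=cc)
E
```

```text
L (array([ 593.5053 , -160.35551], dtype=float32), array([0.99487215, 0.1011406 ], dtype=float32), np.float32(5.8048553)) R (array([ 628.72064, -336.99423], dtype=float32), array([0.9950225, 0.0996507], dtype=float32), np.float32(5.719056)) F (array([ 537.10803, -242.0953 ], dtype=float32), array([ 0.09845264, -0.99514174], dtype=float32), np.float32(-84.34992))
[(402, 121.5), (426, 120.5), (450, 119.5), (474, 118.5), (498, 118.5)] [(518.5, 10), (521.5, 34), (524.5, 58), (525.5, 82), (526.5, 106)] [(np.float64(384.5), 10), (np.float64(387.5), 34), (np.float64(390.5), 58), (np.float64(392.5), 82), (np.float64(393.5), 106)]
corners [ 529.6633  -166.84581] [ 547.3034 -345.1481] 179.17276
pan_center [ 620.5826  -247.87459] yaw 5.650088 origin [ 558.8838  -253.97867]
dial (along slope, left) (70.18522644042969, -0.28553199768066406) 68.70394134521484 ((71.3086929321289, -2.8325693607330322), (125.79852294921875, 134.14939880371094), 101.13829803466797)
```

```bash
python3 - <<'E'
from h import *
plan([516.2,4.2,110],-11.2); plan([516.2,4.2,30.5],-11.2)
E
```

```text
shares [ 0.0932 -0.1685  0.4163] turn -0.8755 rows>= 11.0 | pos [469.9 -80.  318.2] yang -90.0 j6 1.15 w 87.9 t 1.53
shares [ 0.0933 -0.1685  0.5753] turn -0.8755 rows>= 11.0 | pos [469.9 -80.  318.2] yang -90.0 j6 1.15 w 87.9 t 1.53
```

Emit:
{"name": "move_arm", "arguments": {"rows": [[[0.093,-0.168,0.4,-0.875,1],[0.093,-0.168,0.4,-0.875,1],[0.093,-0.168,0.4,-0.875,1],[0.093,-0.168,0.4,-0.875,1],[0.093,-0.168,0.4,-0.875,1],[0.093,-0.168,0.4,-0.875,1],[0.093,-0.168,0.4,-0.875,1],[0.093,-0.168,0.4,-0.875,1],[0.093,-0.168,0.4,-0.875,1],[0.093,-0.168,0.4,-0.875,1],[0.093,-0.168,0.4,-0.875,1],[0.093,-0.168,0.4,-0.875,1],[0.093,-0.168,0.4,-0.875,1],[0.093,-0.168,0.4,-0.875,1]]]}}

```text
t: 2.7
position: [516.7, 4.1, 118.6]
tool_rot: [0.774, 0.633, -0.0, -0.0]
ft_force: [0.6, -0.3, 0.3]
width: 88.4
finger_force: 0.0
```

```bash
python3 - <<'E'
from h import *
plan([516.2,4.2,30.5],-11.2)
E
```

```text
shares [ 1.000e-04 -1.000e-03  1.762e-01] turn -0.003 rows>= 2.1 | pos [516.7   4.1 118.6] yang -11.5 j6 -0.02 w 88.4 t 2.7
```

Descend, grip, and lift.

Emit:
{"name": "move_arm", "arguments": {"rows": [[[0,-0.001,0.06,0,1],[0,-0.001,0.12,0,1],[0,-0.001,0.15,0,1],[0,-0.001,0.17,0,1],[0,-0.001,0.176,0,1],[0,-0.001,0.176,0,-1],[0,-0.001,0.176,0,-1],[0,-0.001,0.176,0,-1],[0,-0.001,0.176,0,-1],[0,-0.001,0.176,0,-1],[0,-0.001,0.176,0,-1],[0,-0.001,0.176,0,-1],[0,-0.001,0.176,0,-1]]], "squeeze": 20}}

```text
t: 3.78
position: [516.5, 5.0, 31.0]
tool_rot: [0.773, 0.635, 0.0, 0.0]
ft_force: [-0.2, 0.9, 2.3]
width: 41.7
finger_force: 20.0
```

```bash
python3 - <<'E'
from h import *
s=observe();print(s['width'],s['finger_force'],s['ft_force'])
z=130+30.5+1
plan([620.5,-247.9,z+80],5.65);plan([620.5,-247.9,z+3],5.65)
E
```

```text
41.66305489177236 20.000185668468475 [-0.22325876  0.85339022  2.33975464]
shares [-0.456   0.3022 -0.4209] turn -0.1869 rows>= 8.3 | pos [516.5   5.   31. ] yang -11.2 j6 -0.03 w 41.7 t 3.78
shares [-0.456   0.3021 -0.2669] turn -0.1869 rows>= 7.3 | pos [516.5   5.   31. ] yang -11.2 j6 -0.03 w 41.7 t 3.78
```

Emit:
{"name": "move_arm", "arguments": {"rows": [[[0,0,-0.05,0,-1],[0,0,-0.13,0,-1],[0,0,-0.21,0,-1],[0,0,-0.3,0,-1],[-0.07,0.05,-0.37,-0.05,-1],[-0.14,0.1,-0.42,-0.12,-1],[-0.2,0.14,-0.42,-0.187,-1],[-0.27,0.18,-0.42,-0.187,-1],[-0.33,0.22,-0.42,-0.187,-1],[-0.39,0.26,-0.42,-0.187,-1],[-0.43,0.285,-0.42,-0.187,-1],[-0.456,0.302,-0.42,-0.187,-1],[-0.456,0.302,-0.42,-0.187,-1],[-0.456,0.302,-0.42,-0.187,-1],[-0.456,0.302,-0.42,-0.187,-1]]]}}

```text
t: 5.03
position: [619.7, -246.9, 239.5]
tool_rot: [0.671, 0.741, -0.0, -0.001]
ft_force: [0.7, -0.9, -3.6]
width: 41.4
finger_force: 20.0
```

```bash
python3 - <<'E'
from h import *
s=observe();print(s['width'],s['finger_force'],s['ft_force'])
plan([620.5,-247.9,161.5+4],5.65)
im=camera("scene"); cv2.imwrite("pics/s2.png",cv2.resize(im[150:320,180:360,::-1],(0,0),fx=3,fy=3))
E
```

```text
41.39535855801209 20.00004904344678 [ 0.72961282 -0.87471268 -3.62605177]
shares [-0.0024  0.0017  0.148 ] turn 0.0002 rows>= 1.8 | pos [ 619.7 -246.9  239.5] yang 5.7 j6 -0.66 w 41.4 t 5.03
```

View pics/s2.png

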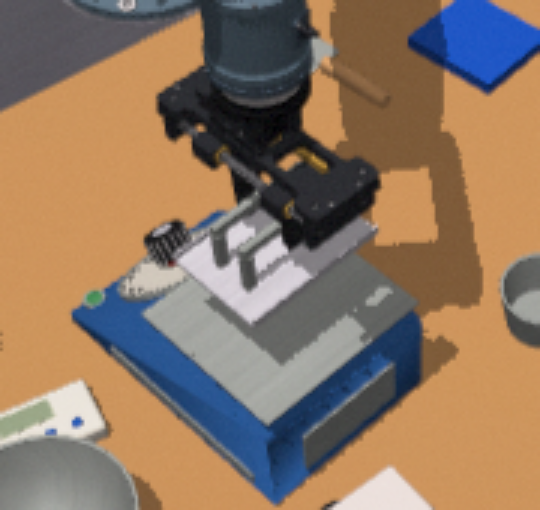

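Emit:
{"name": "move_arm", "arguments": {"rows": [[[-0.002,0.0015,0.05,0,-1],[-0.002,0.0015,0.1,0,-1],[-0.002,0.0015,0.13,0,-1],[-0.002,0.0015,0.145,0,-1],[-0.002,0.0015,0.149,0,-1],[-0.002,0.0015,0.152,0,-1],[-0.002,0.0015,0.154,0,-1],[-0.002,0.0015,0.156,0,-1],[-0.002,0.0015,0.158,0,-1],[-0.002,0.0015,0.159,0,-1],[-0.002,0.0015,0.159,0,-1],[-0.002,0.0015,0.159,0,-1]]]}}

```text
t: 6.08
position: [621.4, -248.9, 161.6]
tool_rot: [0.671, 0.741, 0.0, 0.0]
ft_force: [-0.5, -0.5, -3.7]
width: 41.4
finger_force: 20.0
```

Emit:
{"name": "move_arm", "arguments": {"rows": [[[0.001,0.001,0.001,0,-1],[0.001,0.001,0.002,0,-1],[0.001,0.001,0.003,0,-1],[0.001,0.001,0.004,0,-1],[0.001,0.001,0.005,0,-1],[0.001,0.001,0.005,0,-1]]]}}

```text
t: 6.58
position: [621.8, -248.3, 159.1]
tool_rot: [0.671, 0.741, 0.0, 0.0]
ft_force: [0.0, 1.3, 1.2]
width: 41.8
finger_force: 20.0
```

Emit:
{"name": "move_arm", "arguments": {"rows": [[[0,0,0,0,-0.2],[0,0,0,0,0.3],[0,0,0,0,1],[0,0,0,0,1],[0,0,0,0,1],[0,0,0,0,1],[0,0,0,0,1],[0,0,-0.03,0,1],[0,0,-0.08,0,1],[0,0,-0.16,0,1],[0,0,-0.22,0,1],[0,0,-0.22,0,1]]]}}

```text
t: 7.58
position: [624.6, -249.9, 277.5]
tool_rot: [0.671, 0.741, 0.001, 0.006]
ft_force: [0.3, -0.3, 0.9]
width: 88.1
finger_force: 0.0
```

```bash
python3 - <<'E'
from h import *
plan([440,-265,240],95.65)
E
```

```text
shares [ 0.0071 -0.3711  0.0711] turn -0.9998 rows>= 12.6 | pos [ 624.6 -249.9  277.5] yang 5.7 j6 -0.66 w 88.1 t 7.58
```

Emit:
{"name": "move_arm", "arguments": {"rows": [[[0.007,-0.371,0.02,1,1],[0.007,-0.371,0.02,1,1],[0.007,-0.371,0.02,1,1],[0.007,-0.371,0.02,1,1],[0.007,-0.371,0.02,1,1],[0.007,-0.371,0.02,1,1],[0.007,-0.371,0.02,1,1],[0.007,-0.371,0.07,1,1],[0.007,-0.371,0.07,1,1],[0.007,-0.371,0.07,1,1],[0.007,-0.371,0.07,1,1],[0.007,-0.371,0.07,1,1],[0.007,-0.371,0.07,1,1],[0.007,-0.371,0.07,1,1],[0.007,-0.371,0.07,1,1]]]}}

```text
t: 8.83
position: [436.6, -263.0, 233.5]
tool_rot: [0.999, 0.051, -0.0, -0.0]
ft_force: [-0.3, -0.1, -0.4]
width: 88.1
finger_force: 0.0
```

```bash
python3 - <<'E'
from m import *
s=observe();print(s['position'],s['qd'].round(3),s['joint_positions'].round(2))
c=get_calibration("wrist"); im=camera("wrist"); np.save("pics/w3.npy",im); pickle.dump(c,open("pics/w3.pkl","wb"))
z=np.load("scale.npz");o,xd=z['o'],z['xd']
p=proj(c,[*(o-86*xd),62],True);print(p)
x0,y0=max(int(p[0])-110,0),max(int(p[1])-80,0);print(x0,y0)
cv2.imwrite("pics/w3.png",cv2.resize(im[y0:y0+150,x0:x0+200,::-1],(800,600),interpolation=cv2.INTER_CUBIC))
E
```

```text
[ 436.61478472 -262.99107562  233.49316673] [ 0.001 -0.    -0.001  0.001  0.    -0.013] [-0.78  0.04  1.77 -0.    1.33  0.69]
[318.29715054 143.41622863]
208 63
```

View pics/w3.png

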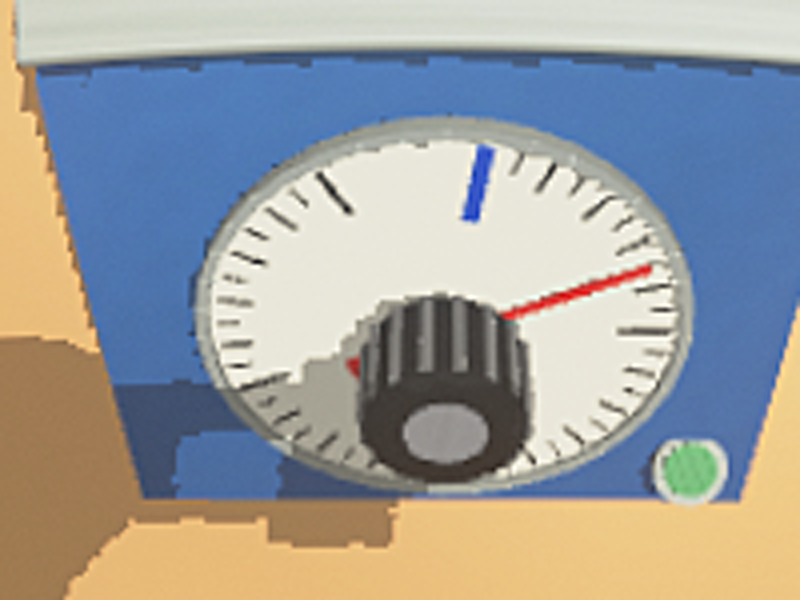

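The dial crop (scale 4, offset 208,63) shows the disc at about (446,305), the zero line at (480,185) near 0.1 rad, the pointer at (600,285) near 1.1 rad, and the knob top at (445,432). Next I'll measure the angles on the sloping plane and the knob position.

```bash
cat > dial.py <<'E'
from m import *
Z=np.load("scale.npz");o,xd=Z['o'],Z['xd']; sl=np.radians(35)
nrm=np.array([-np.sin(sl)*xd[0],-np.sin(sl)*xd[1],np.cos(sl)]); su=np.array([xd[0]*np.cos(sl),xd[1]*np.cos(sl),np.sin(sl)]); lf=np.array([-xd[1],xd[0],0])
F0=np.array([*(o-145*xd),20])
def sp(c,p,h=4):
    O,D=ray(c,p,True); P0=F0+h*nrm; q=O+D*(nrm@(P0-O))/(nrm@D)-P0; return q@su,q@lf
def disc(c,im,h=4):
    """centre of disc on slope (u up-slope, l left), from ring against blue"""
    u0,v0=proj(c,F0+74*su,True); m=np.zeros(im.shape[:2],bool); 
    hsv=cv2.cvtColor(im,cv2.COLOR_RGB2HSV).astype(int); b=(abs(hsv[...,0]-107)<12)&(hsv[...,1]>110)
    P=[]
    for a in np.radians(np.arange(-80,81,4)):   # upper part, clear of the button
        for r in np.arange(75,45,-.25):
            X=F0+h*nrm+su*(74+r*np.cos(a))-lf*r*np.sin(a); u,v=proj(c,X,True).round().astype(int)
            if 0<=v<400 and 0<=u<640 and not b[v,u]: P.append((74+r*np.cos(a),-r*np.sin(a)));break
    P=np.array(P); A=np.c_[2*P,np.ones(len(P))]; s=np.linalg.lstsq(A,(P**2).sum(1),rcond=None)[0]
    return s[:2],np.sqrt(s[2]+s[:2]@s[:2])
def angles(c,im,ctr,h=4):
    hsv=cv2.cvtColor(im,cv2.COLOR_RGB2HSV).astype(int);H,S,V=hsv[...,0],hsv[...,1],hsv[...,2]
    out={}
    for n,m in [("zero",(abs(H-115)<9)&(S>120)&(V>120)),("ptr",((H<7)|(H>172))&(S>150)&(V>120))]:
        q=[]
        for v,u in zip(*np.where(m)):
            a,l=sp(c,(u,v),h); d=np.array([a,l])-ctr
            if 30<np.hypot(*d)<56: q.append((np.arctan2(-d[1],d[0]),np.hypot(*d)))
        q=np.array(q); out[n]=(round(float(np.median(q[:,0])),3),len(q),q[:,1].min().round(),q[:,1].max().round()) if len(q) else None
    return out
E
python3 - <<'E'
from dial import *
c=pickle.load(open("pics/w3.pkl","rb")); im=np.load("pics/w3.npy")
print(im[63+185//4,208+480//4],cv2.cvtColor(im,cv2.COLOR_RGB2HSV)[63+185//4,208+480//4],cv2.cvtColor(im,cv2.COLOR_RGB2HSV)[63+85//4,208+480//4])
ctr,r=disc(c,im); print(ctr,r)
for p in [(200,305),(692,305),(447,117),(447,490)]: print(sp(c,(208+p[0]/4,63+p[1]/4),4))
print(angles(c,im,ctr))
# knob top ring centre: knob top 35 above face
print("knob top on h=4+35..:",[np.round(sp(c,(208+445/4,63+432/4),h),1) for h in (31,35,39)])
E
```

```text
[ 47  80 197] [113 194 197] [107 140 184]
[75.38490781 -0.37020396] 63.25139663706507
(np.float64(82.06222501409574), np.float64(60.926171695547765))
(np.float64(82.73876806766486), np.float64(-63.36442770161807))
(np.float64(137.7748299234284), np.float64(-0.6728916747917304))
(np.float64(8.180334999674434), np.float64(-2.3007056760917552))
{'zero': (0.16, 70, np.float64(35.0), np.float64(56.0)), 'ptr': (1.217, 46, np.float64(31.0), np.float64(54.0))}
knob top on h=4+35..: [array([63.7, -0.9]), array([68.1, -0.8]), array([72.6, -0.7])]
```

```bash
python3 - <<'E'
from dial import *
G=F0+73.5*su-0.6*lf+29*nrm; print("grip",G.round(1))
T=np.array([*(G[:2]-3*xd),G[2]-5]); print("TCP",T.round(1))
plan(T+[0,0,45]); plan(T)
E
```

```text
grip [ 458.  -264.6   85.9]
TCP [ 455.  -264.9   80.9]
shares [0.0362 0.0075 0.2152] turn 0.0 rows>= 2.6 | pos [ 436.6 -263.   233.5] yang -84.2 j6 0.69 w 88.1 t 8.88
shares [0.0362 0.0075 0.3052] turn 0.0 rows>= 3.7 | pos [ 436.6 -263.   233.5] yang -84.2 j6 0.69 w 88.1 t 8.88
```

Emit:
{"name": "move_arm", "arguments": {"rows": [[[0.036,0.0075,0.15,-0.28,0.4],[0.036,0.0075,0.2,-0.28,0.4],[0.036,0.0075,0.2,-0.28,0.4],[0.036,0.0075,0.21,-0.28,0.4],[0.036,0.0075,0.23,-0.28,0.4],[0.036,0.0075,0.26,-0.28,0.4],[0.036,0.0075,0.28,-0.28,0.4],[0.036,0.0075,0.295,-0.28,0.4],[0.036,0.0075,0.303,-0.28,0.4],[0.036,0.0075,0.303,-0.28,-1],[0.036,0.0075,0.303,-0.28,-1],[0.036,0.0075,0.303,-0.28,-1],[0.036,0.0075,0.303,-0.28,-1],[0.036,0.0075,0.303,-0.28,-1],[0.036,0.0075,0.303,-0.28,-1]]], "squeeze": 8}}

```text
t: 10.13
position: [455.4, -265.3, 82.8]
tool_rot: [0.964, 0.266, 0.0, 0.001]
ft_force: [-0.3, -0.3, 1.6]
width: 42.2
finger_force: 7.7
```

Emit:
{"name": "move_arm", "arguments": {"rows": [[[0,0,0,0.05,-1],[0,0,0,0.1,-1],[0,0,0,0.15,-1],[0,0,0,0.2,-1],[0,0,0,0.25,-1],[0,0,0,0.3,-1],[0,0,0,0.35,-1],[0,0,0,0.4,-1],[0,0,0,0.45,-1],[0,0,0,0.5,-1],[0,0,0,0.55,-1],[0,0,0,0.55,-1],[0,0,0,0.55,-1]]]}}

```text
t: 11.22
position: [454.3, -262.9, 82.4]
tool_rot: [0.987, -0.162, -0.001, -0.002]
ft_force: [-3.1, 8.6, 9.5]
width: 41.9
finger_force: 9.3
```

```bash
python3 - <<'E'
from dial import *
s=observe();print(s['ft_force'],s['torque'],s['width'],s['finger_force'])
c=get_calibration("wrist"); im=camera("wrist"); cv2.imwrite("pics/w4.png",im[:,:,::-1])
ctr=np.array([73.5,-.6]);print(disc(c,im),angles(c,im,ctr),"|w3:",angles(pickle.load(open("pics/w3.pkl","rb")),np.load("pics/w3.npy"),ctr))
E
```

```text
[-3.13625066  8.59370335  9.54215385] [1.72900209 0.43264214 0.12683362] 41.882298641178075 9.27982360124588
(array([ 7.44798727e+01, -5.20756864e-02]), np.float64(63.750392003393735)) {'zero': (0.592, 276, np.float64(35.0), np.float64(56.0)), 'ptr': (1.193, 192, np.float64(30.0), np.float64(54.0))} |w3: {'zero': (0.148, 65, np.float64(37.0), np.float64(56.0)), 'ptr': (1.174, 48, np.float64(30.0), np.float64(54.0))}
```

Emit:
{"name": "move_arm", "arguments": {"rows": [[[0,0,0,0,0.4],[0,0,0,0,0.4],[0,0,0,0,0.4],[0,0,0,-0.1,0.4],[0,0,0,-0.2,0.4],[0,0,0,-0.3,0.4],[0,0,0,-0.4,0.4],[0,0,0,-0.5,0.4],[0,0,0,-0.58,0.4],[0,0,0,-0.58,0.4],[0,0,0,-0.58,-1],[0,0,0,-0.58,-1],[0,0,0,-0.58,-1],[0,0,0,-0.58,-1],[0,0,0,-0.58,-1]]]}}

```text
t: 12.52
position: [455.2, -265.7, 82.3]
tool_rot: [0.958, 0.288, 0.0, 0.001]
ft_force: [1.8, -2.9, -2.6]
width: 42.5
finger_force: 7.5
```

Emit:
{"name": "move_arm", "arguments": {"rows": [[[0,0,0,0.05,-1],[0,0,0,0.1,-1],[0,0,0,0.15,-1],[0,0,0,0.2,-1],[0,0,0,0.25,-1],[0,0,0,0.3,-1],[0,0,0,0.35,-1],[0,0,0,0.4,-1],[0,0,0,0.45,-1],[0,0,0,0.5,-1],[0,0,0,0.55,-1],[0,0,0,0.6,-1],[0,0,0,0.6,-1],[0,0,0,0.6,-1]]]}}

```text
t: 13.68
position: [454.2, -262.6, 82.2]
tool_rot: [0.984, -0.178, -0.002, -0.002]
ft_force: [-2.3, 8.5, 8.1]
width: 42.2
finger_force: 9.2
```

```bash
python3 - <<'E'
from dial import *
s=observe();print(s['ft_force'],s['position'],s['width'],s['finger_force'])
c=get_calibration("wrist"); im=camera("wrist")
d=disc(c,im);print(d,angles(c,im,d[0]))
E
```

```text
[-2.27935921  8.52752758  8.1000813 ] [ 454.23424524 -262.60537374   82.21249752] 42.22485229613341 9.162891581654549
(array([ 7.45071126e+01, -1.86079364e-03]), np.float64(63.64003210468297)) {'zero': (1.117, 209, np.float64(35.0), np.float64(56.0)), 'ptr': (1.222, 195, np.float64(30.0), np.float64(54.0))}
```

Emit:
{"name": "move_arm", "arguments": {"rows": [[[0,0,0,0,0.4],[0,0,0,0,0.4],[0,0,0,0,0.4],[0,0,0,-0.1,0.4],[0,0,0,-0.2,0.4],[0,0,0,-0.3,0.4],[0,0,0,-0.4,0.4],[0,0,0,-0.4,0.4],[0,0,0,-0.4,-1],[0,0,0,-0.4,-1],[0,0,0,-0.4,-1],[0,0,0,-0.4,-1],[0,0,0,-0.4,-1]]]}}

```text
t: 14.82
position: [454.8, -264.6, 82.1]
tool_rot: [0.991, 0.134, -0.0, -0.0]
ft_force: [-0.4, 2.3, 0.8]
width: 40.4
finger_force: 8.0
```

```bash
cat > ck.py <<'E'
from dial import *
s=observe();print(s['ft_force'],s['position'],s['width'],s['finger_force'])
c=get_calibration("wrist"); im=camera("wrist")
d=disc(c,im);print(d,angles(c,im,d[0]))
np.save("pics/last.npy",im);pickle.dump(c,open("pics/last.pkl","wb"))
E
python3 ck.py
```

```text
[-0.39223542  2.28535291  0.79339368] [ 454.81179912 -264.60283098   82.1314912 ] 40.366201668424765 7.9916370660066605
(array([75.11682162, -0.13099637]), np.float64(63.33049943055513)) {'zero': (1.139, 161, np.float64(35.0), np.float64(56.0)), 'ptr': (1.257, 168, np.float64(30.0), np.float64(54.0))}
```

Emit:
{"name": "move_arm", "arguments": {"rows": [[[0,0,0,0.03,-1],[0,0,0,0.06,-1],[0,0,0,0.09,-1],[0,0,0,0.1,-1],[0,0,0,0.1,-1],[0,0,0,0.1,-1]]]}}

```text
t: 15.37
position: [454.5, -264.2, 82.1]
tool_rot: [0.998, 0.057, -0.001, -0.001]
ft_force: [-2.8, 4.9, 3.8]
width: 39.6
finger_force: 8.0
```

```bash
python3 ck.py
```

```text
[-2.83276487  4.89260291  3.77752595] [ 454.52165435 -264.22464433   82.07962727] 39.60382064701633 7.9845502227544785
(array([75.3082175 , -0.08359809]), np.float64(63.12652011563079)) {'zero': (1.187, 37, np.float64(36.0), np.float64(56.0)), 'ptr': (1.254, 178, np.float64(30.0), np.float64(54.0))}
```

Emit:
{"name": "move_arm", "arguments": {"rows": [[[0,0,0,0.02,-1],[0,0,0,0.04,-1],[0,0,0,0.04,-1],[0,0,0,0.04,0.4],[0,0,0,0.04,0.4],[0,0,0,0.04,0.4],[0,0,-0.03,0.04,0.4],[0,0,-0.1,0.04,0.4],[0,0,-0.1,0.04,0.4]]]}}

```text
t: 16.17
position: [457.8, -267.7, 137.6]
tool_rot: [1.0, 0.026, 0.003, 0.003]
ft_force: [1.3, -1.2, 0.8]
width: 61.6
finger_force: 0.0
```

```bash
python3 ck.py; python3 - <<'E'
from dial import *
im=np.load("pics/last.npy");c=pickle.load(open("pics/last.pkl","rb"))
u,v=proj(c,F0+74*su+4*nrm-40*lf+15*su,True).astype(int);print(u,v)
cv2.imwrite("pics/w5.png",cv2.resize(im[v-35:v+35,u-50:u+50,::-1],(0,0),fx=6,fy=6,interpolation=cv2.INTER_CUBIC))
E
```

```text
[ 1.26225315 -1.18837644  0.79825432] [ 457.78321545 -267.74227771  137.60390934] 61.587650576762826 0.0
(array([75.77500845, -0.09624677]), np.float64(62.94239295210323)) {'zero': (1.27, 14, np.float64(44.0), np.float64(56.0)), 'ptr': (1.248, 99, np.float64(30.0), np.float64(54.0))}
364 175
```

View pics/w5.png

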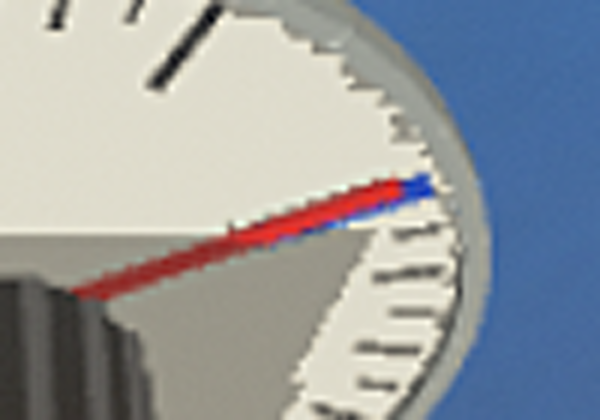

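The zero line (tip at 428,185 in the crop) lies under the pointer (tip at 400,188), perhaps slightly clockwise of it. I'll quantify that using the uncovered outer end of the blue line.

```bash
cat > fine.py <<'E'
from dial import *
im=np.load("pics/last.npy");c=pickle.load(open("pics/last.pkl","rb"))
hsv=cv2.cvtColor(im,cv2.COLOR_RGB2HSV).astype(int);H,S,V=hsv[...,0],hsv[...,1],hsv[...,2]
def A(m,h,lo,hi,ctr):
    q=[]
    for v,u in zip(*np.where(m)):
        d=np.array(sp(c,(u,v),h))-ctr; r=np.hypot(*d); a=np.arctan2(-d[1],d[0])
        if lo<r<hi and .8<a<1.6: q.append((a,r))
    q=np.array(q);return (q[:,0].mean().round(3),len(q),q[:,1].max().round(1)) if len(q) else None
for h in (3,4,6,8):
    ctr=np.array([73.5+.0,-.3]); d=disc(c,im,h)[0]
    print(h,d.round(1),"red",A(((H<7)|(H>172))&(S>150),h,35,51,d),"blue",A((abs(H-115)<9)&(S>140)&(V>110),h,54,62,d),A((abs(H-115)<9)&(S>140)&(V>110),h,52,60,d))
E
python3 fine.py
```

```text
3 [74.3 -0.1] red (np.float64(1.244), 68, np.float64(50.8)) blue (np.float64(1.24), 13, np.float64(57.3)) (np.float64(1.243), 14, np.float64(57.3))
4 [75.8 -0.1] red (np.float64(1.249), 69, np.float64(50.9)) blue (np.float64(1.245), 13, np.float64(56.9)) (np.float64(1.248), 14, np.float64(56.9))
6 [77.9 -0.3] red (np.float64(1.238), 70, np.float64(50.9)) blue (np.float64(1.239), 11, np.float64(56.1)) (np.float64(1.238), 13, np.float64(56.1))
8 [80.2 -0.4] red (np.float64(1.232), 70, np.float64(50.8)) blue (np.float64(1.123), 28, np.float64(62.0)) (np.float64(1.234), 13, np.float64(55.4))
```

The two lines agree within about 0.01 rad. Next I'll look at the rack from above.

```bash
python3 - <<'E'
from h import *
plan([490,255,300],90)
E
```

```text
shares [ 0.1213 -1.0378 -0.3339] turn 0.0329 rows>= 13.2 | pos [ 457.2 -267.3  135.7] yang -87.0 j6 0.77 w 61.6 t 16.22
```

Emit:
{"name": "move_arm", "arguments": {"rows": [[[0,0,-0.08,0,1],[0,0,-0.16,0,1],[0,0,-0.24,0,1],[0.02,-0.08,-0.3,0,1],[0.12,-1,-0.33,0.033,1],[0.12,-1,-0.33,0.033,1],[0.12,-1,-0.33,0.033,1],[0.12,-1,-0.33,0.033,1],[0.12,-1,-0.33,0.033,1],[0.12,-1,-0.33,0.033,1],[0.12,-1,-0.33,0.033,1],[0.12,-1,-0.33,0.033,1],[0.12,-1,-0.33,0.033,1],[0.12,-1,-0.33,0.033,1],[0.12,-1,-0.33,0.033,1],[0.12,-1,-0.33,0.033,1],[0.12,-1,-0.33,0.033,1],[0.12,-1,-0.33,0.033,1]]]}}

```text
t: 17.72
position: [488.9, 237.2, 296.2]
tool_rot: [1.0, 0.001, -0.001, 0.001]
ft_force: [-0.5, -0.4, 0.4]
width: 88.3
finger_force: 0.0
```

```bash
python3 - <<'E'
from m import *
s=observe();print(s['position'],s['joint_positions'].round(2))
c=get_calibration("wrist"); im=camera("wrist"); np.save("pics/w6.npy",im); pickle.dump(c,open("pics/w6.pkl","wb"))
u,v=proj(c,[585,262,50],True).astype(int);print(u-100,v-75)
cv2.imwrite("pics/w6.png",cv2.resize(im[max(v-75,0):v+75,u-100:u+100,::-1],(0,0),fx=4,fy=4,interpolation=cv2.INTER_CUBIC))
E
```

```text
[488.85641581 237.24732723 296.23482475] [ 0.23  0.07  1.62 -0.    1.46  1.8 ]
195 13
```

View pics/w6.png

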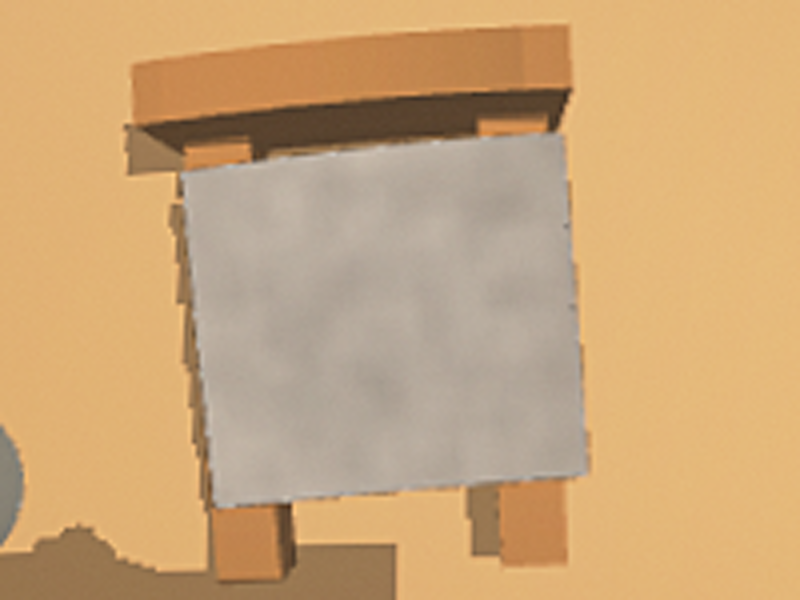

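The crop (scale 4, offset 195,13) shows the concrete slab with corners (182,172), (565,135), (586,475), (215,507). The near top edge of the end rail runs from (150,123) to (567,89). The fingers have free space near the front edge at (400,500).

```bash
python3 - <<'E'
from m import *
c=pickle.load(open("pics/w6.pkl","rb"))
f=lambda p,z:onz(c,(195+p[0]/4,13+p[1]/4),z,True)[:2]
P=[f(p,53) for p in [(182,172),(565,135),(586,475),(215,507)]]; print(np.round(P,1))
print("edges",[round(float(np.linalg.norm(P[i]-P[(i+1)%4])),1) for i in range(4)],"centre",np.mean(P,0).round(1))
d=(P[0]-P[3]+P[1]-P[2]);print("slab x yaw",np.degrees(np.arctan2(d[1],d[0])))
A,B=f((145,122),75),f((567,89),75); e=A-B; print("rail near edge",A,B,np.linalg.norm(e),"yaw",np.degrees(np.arctan2(e[1],e[0]))-90)
C,D=f((132,65),75),f((570,25),75); e=C-D; print("rail far edge",C,D,np.linalg.norm(e),"yaw",np.degrees(np.arctan2(e[1],e[0]))-90)
for n in [(217,580),(285,578),(502,565),(566,565)]: print("runner end",f(n,0),f(n,35))
E
```

```text
[[629.  330.3]
 [637.9 211.4]
 [530.4 204. ]
 [521.  321.8]]
edges [119.2, 107.8, 118.1, 108.3] centre [579.6 266.9]
slab x yaw 4.204626427416126
rail near edge [642.10651304 336.48053182] [648.2313589  212.30920073] 124.3222956733824 yaw 2.8238694354870972
rail far edge [660.58151106 340.72679191] [668.33809111 211.40251113] 129.556683098626 yaw 3.4323603955440376
runner end [487.31147737 333.73600969] [493.83449719 326.11680787]
runner end [487.66592747 308.27999697] [494.16085755 302.67815274]
runner end [492.02918171 229.27286186] [498.17832927 229.93223561]
runner end [492.14660776 206.13609163] [498.28644945 208.62902588]
```

```bash
python3 - <<'E'
from h import *
plan([490,263.5,150],93.3); plan([490,263.5,17],93.3)
E
```

```text
shares [ 0.0022 -0.0545  0.2928] turn -0.0368 rows>= 3.6 | pos [489.  236.4 296.4] yang -90.0 j6 1.8 w 87.8 t 17.77
shares [ 0.0025 -0.0548  0.5588] turn -0.0368 rows>= 6.7 | pos [489.  236.4 296.4] yang -90.0 j6 1.8 w 87.8 t 17.77
```

Emit:
{"name": "move_arm", "arguments": {"rows": [[[0,-0.055,0.08,-0.037,-0.545],[0,-0.055,0.16,-0.037,-0.545],[0,-0.055,0.24,-0.037,-0.545],[0.002,-0.055,0.3,-0.037,-0.545],[0.002,-0.055,0.36,-0.037,-0.545],[0.002,-0.055,0.42,-0.037,-0.545],[0.002,-0.055,0.48,-0.037,-0.545],[0.002,-0.055,0.53,-0.037,-0.545],[0.002,-0.055,0.555,-0.037,-0.545],[0.002,-0.055,0.558,-0.037,-0.545],[0.002,-0.055,0.558,-0.037,-0.545]]], "squeeze": 20}}

```text
t: 18.68
position: [490.2, 263.6, 18.1]
tool_rot: [1.0, 0.028, -0.001, 0.0]
ft_force: [0.5, 0.8, -0.5]
width: 20.3
finger_force: 0.0
```

```bash
python3 - <<'E'
from h import *
s=observe();print(s['ft_force']); plan([515,265,17]); plan([527,266,17])
E
```

```text
[ 0.46038774  0.84417402 -0.45344038]
shares [0.0496 0.     0.0022] turn 0.0 rows>= 0.6 | pos [490.2 263.6  18.1] yang -86.8 j6 1.79 w 20.3 t 18.68
shares [ 0.0737 -0.0006  0.0021] turn 0.0 rows>= 0.9 | pos [490.2 263.6  18.1] yang -86.8 j6 1.79 w 20.3 t 18.68
```

Emit:
{"name": "move_arm", "arguments": {"rows": [[[0.03,0,0.002,0,-0.545],[0.045,0,0.002,0,-0.545],[0.052,0,0.002,0,-0.545],[0.058,0,0.002,0,-0.545],[0.064,0,0.002,0,-0.545],[0.07,0,0.002,0,-0.545],[0.076,0,0.002,0,-0.545],[0.08,0,0.002,0,-0.545],[0.08,0,0.002,0,-0.545]]]}}

```text
t: 19.43
position: [525.0, 267.1, 17.6]
tool_rot: [1.0, 0.029, -0.005, 0.001]
ft_force: [-19.3, -1.7, 15.5]
width: 20.2
finger_force: 10.2
```

Emit:
{"name": "move_arm", "arguments": {"rows": [[[0,0,-0.006,0,-0.545],[-0.001,0,-0.013,0,-0.545],[-0.002,0,-0.02,0,-0.545],[-0.002,0,-0.027,0,-0.545],[-0.002,0,-0.034,0,-0.545],[-0.002,0,-0.04,0,-0.545],[-0.001,0,-0.047,0,-0.545],[0,0,-0.054,0,-0.545],[0,0,-0.06,0,-0.545],[0,0,-0.06,0,-0.545]]]}}

```text
t: 20.27
position: [525.0, 267.2, 46.0]
tool_rot: [1.0, 0.029, -0.005, 0.001]
ft_force: [-12.7, 0.9, -2.1]
width: 20.5
finger_force: 6.1
```

```bash
python3 - <<'E'
from m import *
a=camera("side"); b=camera("scene")
A=cv2.resize(a[230:330,310:440],(0,0),fx=3,fy=3); B=cv2.resize(b[130:230,340:470],(0,0),fx=3,fy=3)
cv2.imwrite("pics/tip1.png",np.hstack([A,B])[:,:,::-1])
E
```

```text
(no output)
```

View pics/tip1.png

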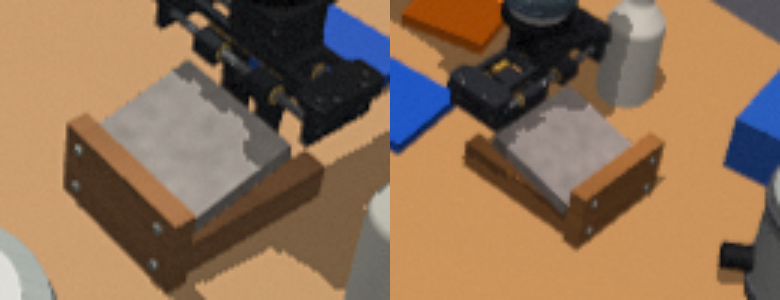

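The picture shows the slab tipped about 15° on the finger tips, with its far edge at the rail foot (left view about (150,190), right view (560,150)). I'll continue along the arc.

Emit:
{"name": "move_arm", "arguments": {"rows": [[[0.001,0,-0.008,0,-0.545],[0.002,0,-0.015,0,-0.545],[0.004,0,-0.024,0,-0.545],[0.0065,0,-0.033,0,-0.545],[0.0095,0,-0.042,0,-0.545],[0.0125,0,-0.05,0,-0.545],[0.016,0,-0.058,0,-0.545],[0.02,0,-0.066,0,-0.545],[0.025,0,-0.074,0,-0.545],[0.03,0,-0.082,0,-0.545],[0.035,0,-0.089,0,-0.545],[0.04,0,-0.096,0,-0.545],[0.046,0,-0.103,0,-0.545],[0.052,0,-0.109,0,-0.545],[0.052,0,-0.109,0,-0.545]]]}}

```text
t: 21.62
position: [553.5, 269.0, 103.4]
tool_rot: [1.0, 0.029, -0.003, 0.0]
ft_force: [-15.6, -2.5, 12.3]
width: 19.9
finger_force: 7.7
```

Emit:
{"name": "move_arm", "arguments": {"rows": [[[0.003,0,-0.012,0,-0.545],[0.01,0,-0.018,0,-0.545],[0.017,0,-0.023,0,-0.545],[0.024,0,-0.028,0,-0.545],[0.031,0,-0.033,0,-0.545],[0.039,0,-0.037,0,-0.545],[0.047,0,-0.041,0,-0.545],[0.056,0,-0.044,0,-0.545],[0.064,0,-0.047,0,-0.545],[0.073,0,-0.05,0,-0.545],[0.082,0,-0.052,0,-0.545],[0.091,0,-0.054,0,-0.545],[0.1,0,-0.055,0,-0.545],[0.107,0,-0.055,0,-0.545],[0.114,0,-0.055,0,-0.545],[0.12,0,-0.055,0,-0.545],[0.12,0,-0.055,0,-0.545]]]}}

```text
t: 23.03
position: [616.4, 272.1, 129.2]
tool_rot: [1.0, 0.029, 0.0, -0.0]
ft_force: [-0.5, 1.0, 0.4]
width: 19.7
finger_force: 0.0
```

Emit:
{"name": "move_arm", "arguments": {"rows": [[[0.003,0,0,0,-0.545],[0.006,0,0,0,-0.545],[0.008,0,0,0,-0.545],[0.008,0,0,0,-0.545]]]}}

```text
t: 23.37
position: [619.7, 272.5, 129.3]
tool_rot: [1.0, 0.029, -0.0, 0.0]
ft_force: [-2.8, 0.1, 2.7]
width: 20.1
finger_force: 1.5
```

Emit:
{"name": "move_arm", "arguments": {"rows": [[[-0.01,0,0,0,-0.545],[-0.03,0,0,0,-0.545],[-0.08,0,0,0,-0.4],[-0.15,0,-0.06,0,0],[-0.22,0,-0.14,0,1],[-0.26,0,-0.22,0,1],[-0.26,0,-0.28,0,1],[-0.26,0,-0.34,0,1],[-0.26,0,-0.34,0,1],[-0.26,0,-0.34,0,1],[-0.26,0,-0.34,0,1]]]}}

```text
t: 24.28
position: [489.8, 264.8, 298.7]
tool_rot: [1.0, 0.029, 0.0, 0.0]
ft_force: [-0.2, -0.2, -1.1]
width: 77.4
finger_force: 0.0
```

```bash
python3 - <<'E'
from m import *
s=observe();print(s['position'],s['joint_positions'].round(2))
c=get_calibration("wrist"); im=camera("wrist"); np.save("pics/w7.npy",im); pickle.dump(c,open("pics/w7.pkl","wb"))
b=camera("side"); a=camera("scene")
u,v=proj(c,[625,271,145],True).astype(int);print(u-60,v-30)
W=cv2.resize(im[max(v-30,0):max(v-30,0)+110,u-65:u+65],(520,440),interpolation=cv2.INTER_CUBIC)
B=cv2.resize(b[230:340,310:440],(260,220)); B2=cv2.resize(a[130:240,340:470],(260,220))
cv2.imwrite("pics/up.png",np.hstack([W,np.vstack([B,B2])])[:,:,::-1]); print("crop origin",u-65,max(v-30,0))
E
```

```text
[489.82620818 264.80912574 298.69249975] [ 0.28  0.1   1.58 -0.    1.46  1.8 ]
256 14
crop origin 251 14
```

View pics/up.png

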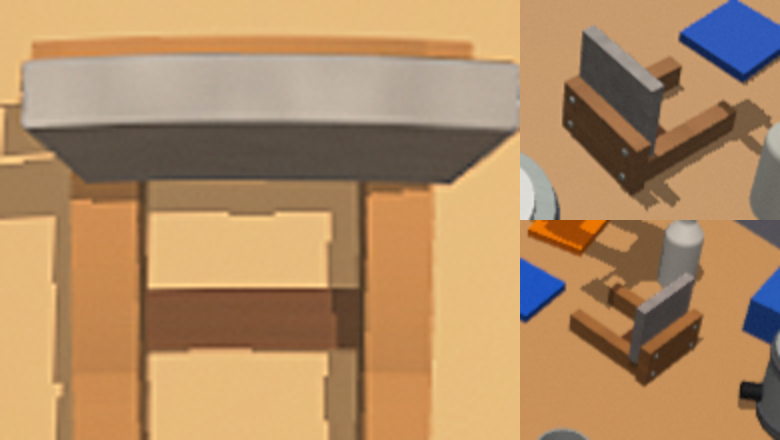

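The slab stands upright on edge, flat against the rail. Its top-face corners are at about (24,62), (518,62), (516,122) and (24,128) in the crop (scale 4, offset 251,14).

```bash
python3 - <<'E'
from m import *
c=pickle.load(open("pics/w7.pkl","rb")); im=np.load("pics/w7.npy"); hsv=cv2.cvtColor(im,cv2.COLOR_RGB2HSV).astype(int)
m=roi((hsv[...,1]<60)&(hsv[...,2]>130),240,400,20,70)
r,k=rectz(c,m,145); print("top face z145",r)
f=lambda p:onz(c,(251+p[0]/4,14+p[1]/4),145,True)[:2]
print(np.round([f(p) for p in [(24,62),(270,53),(518,62),(516,122),(270,122),(24,128)]],1))
# foot at z35 near side
print(np.round([onz(c,(251+p[0]/4,14+p[1]/4),35,True)[:2] for p in [(86,183),(445,183)]],1))
for z in (200,118): plan([637.5,274,z],3.3)
E
```

```text
top face z145 ((634.9130859375, 270.4537658691406), (16.44219970703125, 118.52131652832031), 3.491532564163208)
[[638.9 329.1]
 [642.7 270.6]
 [646.3 211.3]
 [630.9 211. ]
 [625.3 269.6]
 [622.1 328.1]]
[[622.6 328. ]
 [629.6 211.7]]
shares [ 0.2976 -0.0019  0.1931] turn -0.9999 rows>= 12.6 | pos [489.4 264.6 297.1] yang -86.7 j6 1.8 w 87.6 t 24.43
shares [ 0.2981 -0.002   0.3571] turn -0.9999 rows>= 12.6 | pos [489.4 264.6 297.1] yang -86.7 j6 1.8 w 87.6 t 24.43
```

Emit:
{"name": "move_arm", "arguments": {"rows": [[[0.08,0.005,0,-0.08,1],[0.16,0.005,0,-0.16,1],[0.24,0.005,0,-0.24,1],[0.291,0.005,0,-0.32,1],[0.291,0.005,0.05,-0.4,1],[0.291,0.005,0.1,-0.48,1],[0.291,0.005,0.15,-0.56,1],[0.291,0.005,0.15,-0.64,1],[0.291,0.005,0.15,-0.72,1],[0.291,0.005,0.15,-0.8,1],[0.291,0.005,0.15,-0.88,1],[0.291,0.005,0.15,-0.96,1],[0.291,0.005,0.15,-1,1],[0.291,0.005,0.15,-1,1]]]}}

```text
t: 25.6
position: [634.9, 270.5, 222.0]
tool_rot: [0.685, 0.728, -0.001, -0.001]
ft_force: [-0.6, -0.9, 0.9]
width: 88.3
finger_force: 0.0
```

```bash
python3 - <<'E'
from h import *
plan([634.9,270.4,105],3.5)
E
```

```text
shares [-1.00e-04  8.00e-04  2.34e-01] turn -0.0005 rows>= 2.8 | pos [634.9 270.5 222. ] yang 3.5 j6 0.17 w 88.3 t 25.6
```

Emit:
{"name": "move_arm", "arguments": {"rows": [[[0,0,0.06,0,1],[0,0,0.12,0,1],[0,0,0.17,0,1],[0,0,0.21,0,1],[0,0,0.23,0,1],[0,0,0.233,0,1],[0,0,0.233,0,-1],[0,0,0.233,0,-1],[0,0,0.233,0,-1],[0,0,0.233,0,-1],[0,0,0.233,0,-1],[0,0,0.233,0,-1],[0,0,0.233,0,-1],[0,0,0.233,0,-1],[0,0,0.233,0,-1]]], "squeeze": 30}}

```text
t: 26.85
position: [635.5, 270.9, 107.8]
tool_rot: [0.686, 0.727, 0.0, -0.0]
ft_force: [0.2, -0.0, -0.2]
width: 30.3
finger_force: 0.0
```

```bash
python3 - <<'E'
from m import *
s=observe();print(s['ft_force'],s['position'],s['width'],s['finger_force'])
E
```

```text
[ 0.21622434 -0.02169223 -0.20454307] [635.46428025 270.85140594 107.75764525] 30.25884678338998 0.0
```

Still closing. I'll wait.

Emit:
{"name": "move_arm", "arguments": {"rows": [[[0,0,0,0,-1],[0,0,0,0,-1],[0,0,0,0,-1],[0,0,0,0,-1],[0,0,0,0,-1],[0,0,0,0,-1]]]}}

```text
t: 27.35
position: [635.4, 270.8, 107.6]
tool_rot: [0.686, 0.727, -0.0, -0.0]
ft_force: [-1.0, -1.4, -0.3]
width: 17.9
finger_force: 30.0
```

Emit:
{"name": "move_arm", "arguments": {"rows": [[[0,0,-0.02,0,-1],[0,0,-0.06,0,-1],[0,0,-0.12,0,-1],[0,0,-0.2,0,-1],[0,0,-0.28,0,-1],[0,0,-0.36,0,-1],[0,0,-0.43,0,-1],[0,0,-0.45,0,-1],[-0.06,0,-0.45,0,-1],[-0.13,0,-0.45,0,-1],[-0.21,0,-0.45,0,-1],[-0.29,0,-0.45,0,-1],[-0.37,0,-0.45,0,-1],[-0.45,0,-0.45,0,-1],[-0.53,0,-0.45,0,-1],[-0.6,0,-0.45,0,-1],[-0.66,0,-0.45,0,-1],[-0.7,0,-0.45,0,-1],[-0.7,0,-0.45,0,-1]]]}}

```text
t: 28.93
position: [654.8, -83.5, 329.7]
tool_rot: [0.688, 0.726, -0.002, -0.001]
ft_force: [0.1, -1.3, -5.3]
width: 17.9
finger_force: 30.0
```

```bash
python3 - <<'E'
from m import *
s=observe();print(s['ft_force'],s['position'],s['width'],s['finger_force'],s['joint_positions'].round(2))
plan([621,-330,333],5.65)
E
```

```text
[ 0.06235409 -1.27342322 -5.27241712] [654.83087127 -83.5256518  329.72307115] 17.91550252912626 29.999380367808044 [-0.31  0.32  1.26 -0.    1.57 -0.36]
shares [-0.4887 -0.0936 -0.0058] turn -0.0292 rows>= 6.0 | pos [654.8 -83.5 329.7] yang 3.0 j6 -0.36 w 17.9 t 28.93
```

Emit:
{"name": "move_arm", "arguments": {"rows": [[[-0.06,-0.01,-0.005,-0.01,-1],[-0.13,-0.03,-0.005,-0.02,-1],[-0.2,-0.04,-0.005,-0.029,-1],[-0.27,-0.05,-0.005,-0.029,-1],[-0.34,-0.065,-0.005,-0.029,-1],[-0.4,-0.08,-0.005,-0.029,-1],[-0.45,-0.09,-0.005,-0.029,-1],[-0.489,-0.094,-0.005,-0.029,-1],[-0.489,-0.094,-0.005,-0.029,-1],[-0.489,-0.094,-0.005,-0.029,-1],[-0.489,-0.094,-0.005,-0.029,-1]]]}}

```text
t: 29.85
position: [622.8, -324.2, 333.4]
tool_rot: [0.669, 0.743, 0.0, -0.001]
ft_force: [-0.3, 0.2, -5.6]
width: 18.0
finger_force: 30.0
```

```bash
python3 - <<'E'
from m import *
s=observe();print(s['position'],s['qd'].round(3).max())
c=get_calibration("wrist"); im=camera("wrist"); np.save("pics/w8.npy",im); pickle.dump(c,open("pics/w8.pkl","wb"));cv2.imwrite("pics/w8.png",im[:,:,::-1])
hsv=cv2.cvtColor(im,cv2.COLOR_RGB2HSV).astype(int)
for X in [(621,-248,132),(621+17,-248+1.7,183),(621-17,-249.7,183),(621+35,-225,132)]:
    u,v=proj(c,X,True).round().astype(int); print(X,u,v,hsv[v,u] if 0<=v<400 else None)
# profiles along cradle x over bar tops, at several y offsets
a=np.radians(5.65); ex=np.array([np.cos(a),np.sin(a)]);ey=np.array([-ex[1],ex[0]])
for yo in (-30,-15,0,15,30,40):
    row=[]
    for xo in range(-34,36,2):
        p=np.array([621.5,-248.3])+xo*ex+yo*ey; u,v=proj(c,[*p,183],True).round().astype(int); row.append(int(hsv[v,u,2]) if 0<=v<400 else -1)
    print(yo,row)
E
```

```text
[ 622.84582895 -324.24744192  333.4080224 ] 0.018
(621, -248, 132) 322 105 [ 10   5 151]
(638, -246.3, 183) 341 106 [ 34  15 121]
(604, -249.7, 183) 304 105 [ 43  15 122]
(656, -225, 132) 355 88 [ 15   2 227]
-30 [231, 230, 228, 230, 234, 230, 199, 72, 83, 85, 84, 83, 84, 84, 83, 83, 84, 83, 84, 84, 79, 174, 184, 132, 99, 122, 121, 112, 231, 226, 227, 228, 228, 231, 229]
-15 [152, 151, 152, 150, 152, 176, 184, 100, 123, 120, 117, 146, 153, 151, 150, 150, 192, 141, 148, 151, 151, 153, 147, 152, 112, 122, 119, 105, 224, 225, 227, 225, 228, 229, 227]
0 [153, 149, 149, 153, 158, 153, 154, 108, 124, 121, 120, 144, 157, 153, 152, 152, 150, 151, 154, 152, 152, 155, 148, 128, 110, 126, 119, 117, 146, 138, 137, 135, 139, 144, 232]
15 [152, 153, 152, 154, 157, 154, 161, 109, 123, 125, 121, 141, 158, 152, 153, 154, 152, 154, 154, 153, 152, 157, 147, 132, 104, 126, 121, 113, 204, 224, 223, 225, 227, 227, 225]
30 [154, 152, 152, 158, 157, 155, 164, 111, 126, 122, 120, 136, 158, 151, 152, 154, 154, 153, 153, 154, 155, 159, 146, 163, 97, 132, 120, 104, 183, 169, 159, 147, 145, 243, 235]
40 [152, 151, 155, 155, 156, 154, 165, 106, 126, 123, 122, 102, 157, 150, 153, 154, 157, 155, 154, 155, 151, 158, 139, 74, 105, 129, 122, 106, 146, 150, 146, 150, 150, 145, 141]
```

```bash
python3 - <<'E'
from h import *
plan([621.4,-248.3,275],5.65)
E
```

```text
shares [0.1505 0.0126 0.1182] turn 0.0039 rows>= 2.3 | pos [ 623.1 -323.9  334. ] yang 6.0 j6 -0.75 w 17.5 t 29.9
```

Emit:
{"name": "move_arm", "arguments": {"rows": [[[0.03,0.0025,0,0.004,-1],[0.08,0.007,0,0.004,-1],[0.12,0.01,0,0.004,-1],[0.145,0.0126,0,0.004,-1],[0.15,0.0126,0.02,0.004,-1],[0.15,0.0126,0.06,0.004,-1],[0.15,0.0126,0.1,0.004,-1],[0.15,0.0126,0.118,0.004,-1],[0.15,0.0126,0.118,0.004,-1],[0.15,0.0126,0.118,0.004,-1],[0.15,0.0126,0.118,0.004,-1]]]}}

```text
t: 30.82
position: [622.0, -250.7, 277.5]
tool_rot: [0.672, 0.741, 0.0, 0.001]
ft_force: [-0.5, -0.4, -4.7]
width: 17.6
finger_force: 30.0
```

```bash
python3 - <<'E'
from h import *
plan([621.4,-248.3,210],5.65)
E
```

```text
shares [ 0.0052 -0.001   0.1349] turn -0.0011 rows>= 1.6 | pos [ 622.  -250.7  277.5] yang 5.6 j6 -0.66 w 17.6 t 30.82
```

Emit:
{"name": "move_arm", "arguments": {"rows": [[[0.005,-0.001,0.01,0,-1],[0.005,-0.001,0.03,0,-1],[0.005,-0.001,0.045,0,-1],[0.005,-0.001,0.06,0,-1],[0.005,-0.001,0.075,0,-1],[0.005,-0.001,0.09,0,-1],[0.005,-0.001,0.105,0,-1],[0.005,-0.001,0.118,0,-1],[0.005,-0.001,0.128,0,-1],[0.005,-0.001,0.135,0,-1],[0.005,-0.001,0.135,0,-1],[0.005,-0.001,0.135,0,-1]]]}}

```text
t: 31.82
position: [620.8, -247.7, 208.7]
tool_rot: [0.672, 0.741, -0.0, -0.0]
ft_force: [-0.6, -1.4, -5.8]
width: 17.5
finger_force: 30.0
```

Weight is still carried and nothing touched on the way in. Now the last millimetres, slowly.

Emit:
{"name": "move_arm", "arguments": {"rows": [[[0,0,0.002,0,-1],[0,0,0.004,0,-1],[0,0,0.006,0,-1],[0,0,0.008,0,-1],[0,0,0.0095,0,-1],[0,0,0.0105,0,-1],[0,0,0.0105,0,-1],[0,0,0.0105,0,-1]]]}}

```text
t: 32.48
position: [620.9, -247.7, 203.9]
tool_rot: [0.672, 0.741, 0.0, 0.0]
ft_force: [-0.5, 1.0, -2.5]
width: 17.8
finger_force: 30.0
```

Partly unloaded (2.5 N left). A bit further.

Emit:
{"name": "move_arm", "arguments": {"rows": [[[0,0,0.001,0,-1],[0,0,0.002,0,-1],[0,0,0.003,0,-1],[0,0,0.003,0,-1],[0,0,0.003,0,-1]]]}}

```text
t: 32.9
position: [621.0, -247.6, 202.3]
tool_rot: [0.672, 0.741, 0.0, 0.0]
ft_force: [-0.4, 2.3, 0.0]
width: 17.8
finger_force: 30.0
```

Emit:
{"name": "move_arm", "arguments": {"rows": [[[0,0,0,0,-0.5],[0,0,0,0,-0.3],[0,0,0,0,-0.1],[0,0,0,0,0.2],[0,0,0,0,0.4],[0,0,0,0,0.4],[0,0,-0.03,0,0.4],[0,0,-0.08,0,0.4],[0,0,-0.15,0,0.4],[0,0,-0.22,0,0.4],[0,0,-0.28,0,0.4],[-0.06,0,-0.28,0,0.4],[-0.13,0,-0.28,0,0.4],[-0.2,0,-0.28,0,0.4],[-0.2,0,-0.28,0,0.4],[-0.2,0,-0.28,0,0.4],[-0.2,0,-0.28,0,0.4],[-0.2,0,-0.28,0,0.4]]]}}

```text
t: 34.4
position: [630.6, -346.1, 342.1]
tool_rot: [0.672, 0.741, 0.0, -0.0]
ft_force: [0.4, 0.4, 0.2]
width: 61.9
finger_force: 0.0
```

```bash
python3 - <<'E'
from dial import *
s=observe();print(s['position'],s['ft_force'])
c=get_calibration("wrist"); im=camera("wrist"); hsv=cv2.cvtColor(im,cv2.COLOR_RGB2HSV).astype(int)
np.save("pics/last.npy",im);pickle.dump(c,open("pics/last.pkl","wb"))
m=roi((hsv[...,1]<60)&(hsv[...,2]>100),290,350,0,240)
a=np.radians(5.65); ex=np.array([np.cos(a),np.sin(a)]);ey=np.array([-ex[1],ex[0]])
for yo in (-70,-62,-55,-30,0,30,55,62,70):
    row=[]
    for xo in range(-16,18,2):
        p=np.array([621.2,-248])+xo*ex+yo*ey; u,v=proj(c,[*p,239],True).round().astype(int); row.append(int(hsv[v,u,2]) if 0<=v<400 else -1)
    print(yo,row)
try: print("dial",angles(c,im,np.array([74.5,-.1])))
except Exception as e: print(e)
E
```

```text
[ 630.64758475 -346.08154882  342.0854609 ] [0.37722191 0.39969538 0.20907071]
-70 [224, 223, 223, 224, 223, 224, 224, 224, 223, 224, 224, 224, 224, 224, 223, 224, 225]
-62 [195, 194, 191, 192, 189, 190, 190, 195, 195, 192, 191, 191, 197, 188, 197, 192, 187]
-55 [202, 199, 196, 173, 103, 161, 106, 108, 110, 108, 113, 114, 94, 201, 205, 201, 197]
-30 [85, 122, 120, 86, 105, 109, 110, 109, 108, 110, 111, 111, 104, 120, 114, 119, 117]
0 [108, 122, 125, 113, 108, 112, 112, 111, 114, 111, 113, 112, 109, 135, 108, 119, 119]
30 [110, 123, 127, 90, 110, 110, 111, 113, 115, 116, 117, 119, 114, 78, 116, 123, 123]
55 [122, 122, 117, 124, 114, 116, 116, 114, 117, 114, 116, 114, 106, 122, 121, 119, 121]
62 [142, 140, 141, 140, 141, 143, 143, 143, 142, 143, 143, 145, 143, 143, 142, 142, 143]
70 [-1, -1, -1, -1, -1, -1, -1, -1, -1, -1, -1, -1, -1, -1, -1, -1, -1]
dial {'zero': (1.23, 18, np.float64(37.0), np.float64(55.0)), 'ptr': (2.687, 1, np.float64(54.0), np.float64(54.0))}
```

The slab stands upright and centred between the hoops. One last look at the dial from the front.

Emit:
{"name": "move_arm", "arguments": {"rows": [[[0.1,-0.4,0,1,0.4],[0.1,-0.4,0,1,0.4],[0.1,-0.4,0,1,0.4],[0.1,-0.4,0,1,0.4],[0.1,-0.4,0,1,0.4],[0.1,-0.4,0,1,0.4],[0.1,-0.4,0,1,0.4],[0.1,-0.4,0,1,0.4],[0.1,-0.4,0,1,0.4],[0.1,-0.4,0,1,0.4],[0.1,-0.4,0,1,0.4],[0.1,-0.4,0,1,0.4],[0.1,-0.4,0,1,0.4],[0.1,-0.4,0,1,0.4]]]}}

```text
t: 35.62
position: [426.9, -315.8, 342.5]
tool_rot: [0.999, 0.048, 0.0, 0.0]
ft_force: [-0.7, -0.3, -0.2]
width: 61.9
finger_force: 0.0
```

```bash
python3 ck.py; python3 - <<'E'
from dial import *
c=get_calibration("scene");a=camera("scene").astype(int);b=np.load("pics/scene0.npy").astype(int)
for n,X in [("meter",(512,-446,20)),("tin",(707,3,40)),("bottle",(531,451,80))]:
    u,v=proj(c,X).astype(int); print(n,np.abs(a-b)[v-25:v+25,u-25:u+25].max(2).mean().round(1))
E
```

```text
[-0.7371481  -0.29018136 -0.19140537] [ 426.8731867  -315.81964469  342.48095901] 61.88440013065631 0.0
(array([75.36335107, -0.75443447]), np.float64(63.1709201001989)) {'zero': (1.236, 28, np.float64(35.0), np.float64(55.0)), 'ptr': (2.719, 11, np.float64(40.0), np.float64(56.0))}
meter 4.7
tin 5.3
bottle 5.0
```

```bash
python3 -c "
from bench import finish_job
print(finish_job())"
```

```text
the job is handed in; nothing more can be done
None
```

Job handed in at about 36 s: the cradle is on the pan and tared (zero line within about 0.02 rad of the pointer), and the slab was tipped up on the rail and now stands upright between the hoops; the last camera check read about 0.53 kg against its true 0.55 kg, and the thermometer box, tin and bottle show no sign of having moved.

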